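# Unmould the soap and hold the rinse shutter open

### The arm

A 6-joint arm with a two-finger parallel gripper is mounted at the origin on the work surface. World frame = base frame: x ahead of the robot, y to its left, z up, the work surface at z = 0. Lengths are in mm, angles in rad, forces in N, time in s.
With the tool pointing down it reaches from about 275 to 750 mm from the base axis. Payload 10.2 kg.
Tool frame: the origin (TCP) lies between the finger pads; the fingertips stand 14 mm ahead of it and the grasp point (between the pads) lies 5 mm behind it (tip_reach is the distance from the TCP to the fingertips, in mm); z points along the fingers, y is the line along which they close (so a half turn about z gives the same grasp; the last joint's range is limited). The gripper opens to 85 mm and grips with 20 to 120 N. Pads are 22 mm wide; open, the fingers measure 114 mm over their backs; the gripper's body (76 mm by 85 mm) begins 54 mm behind the grasp point. The pads swing forward as they close: fully open they stand 13 mm farther back than shut.
Start: joints at [1.04, 0.313, 1.498, -0, 1.331, -0.223], TCP at [159.068, 500.328, 245.294] pointing down, gripper open.
Joint ranges: [-2.94, 2.94], [-0.97, 2.17], [0.19, 2.56], [-1.23, 4.37], [0.02, 3.11], [-2.88, 2.88]. Speed limits (rad/s): [2.39, 2.39, 3.01, 3.14, 3.14, 3.14].

### API

Orientations are given as a unit quaternion [w, x, y, z].
In Python, from rig import * gives the robot as it stands.
- The arm moves only by the tool arm_command, never from a script. Its argument "steps" is a list that holds one entry, the list of rows, each a list of 7 numbers: the opening, from 0 (shut) to 1 (fully open), then the shift along the tool's x, y, z each as a share of 0.05 m, from -1 to 1, then the turn, a rotation vector about the tool's x, y, z each as a share of 0.15 rad, from -1 to 1. A call has 1 to 8 rows; each row shifts and turns the commanded pose from where the row before left it, along the tool's axes as they then stand; what a row does not reach is not made up. A row lasts 1/8 s, in which the tool goes at most 62.5 mm and 10.7 degrees, less where a joint would pass 70% of its speed; a pose out of reach is approached as far as the arm can. A call with a number of a shift or a turn outside -1 to 1 is refused whole. A call with a gripper value outside its range is refused whole. The fingers move at their own pace and stop on an object; "squeeze" is the grip in N (left out, the last holds). Time passes only in rows, so rows that do not move let the fingers close. It gives the time, the measured TCP pose, the force, the opening and the grip force at its end, in the units of the state.
- sense(): the state, without advancing time (a new reading comes with each control period).
- capture(name): name is "scene" or "top"; returns the picture (420x560x3 uint8, red, green, blue); there is no depth.
- get_calibration(name): a dict with "intrinsics" (3x3 intrinsics, pixels), "rvec" (rotation vector, rad) and "tvec" (3), from world to camera coordinates, as OpenCV has them. Camera axes: x right, y down, z forward; pixel columns grow to the right and rows downward; lengths in mm; the calibration is good to about 2 mm. A picture is of the moment at which its call begins. get_calibration takes no time and is no camera call.
- finish_job(): hands the job in; it is judged then, once.
The state is a dict: "time_s": time; "joints": joint angles; "dq": joint speeds; "tau": joint torques, N m; "eef_pos": TCP position; "ee_rot": TCP orientation; "force": force on the tool from outside, world axes, zero at the start; "wrist_torque": the same for the moment, N m; "grip_width": opening from 0.0 (shut) to 1.0 (fully open); "grip_force": force on a finger pad.
Only numpy, scipy, OpenCV 4.12 (cv2) and the standard library are available. Lean on these libraries where they do the work, as an engineer would, in place of code of your own. Each camera call takes 0.05 s, during which the arm holds its last target. There are 200 camera calls.

### The job

Lift the fresh cream-coloured soap bar out of the aluminium soap press and lay it flat in the white soap dish, setting it down rather than dropping it, and let go. Then take the red grip of the press's spring-return rinse shutter, pull it out until its red pointer stands over the green clip on the scale, and keep it there: finish while still holding the grip in the fingers, with the pointer at the clip. Leave the dish where it stands and do not disturb the other things on the counter.

Things in the scene. Friction and masses are not known exactly. Their poses are not given: they have to be found in the camera images.
- press: soap press, fixed: aluminium block 130 (x) x 100 (y) x 44 mm high; origin at the centre of its underside, z up; its front, -x, faces roughly the robot. Open mould in its top: 81 (x) x 51 (y) mm, floor 26 mm above the counter. A steel shutter tongue under the mould slides out of the front along -x. A white scale rail, 14 wide, 12 high, runs forward at y = -45 mm to x = -210 mm
- soap: cream soap bar lying in the mould, its long side along the press's x, standing 22 mm proud of the press's top; 2.5 mm play all round; loose, 76 (x) x 46 (y) x 40 (z) mm, about 140 g; origin at the centre of its underside, z up
- dish: white ceramic soap dish, loose, 500 g, 132 (x) x 102 (y) mm, rim 18 mm high, walls 6 mm, so 120 x 90 mm inside: the bar fits at any yaw; the tops of its four ribs, on which the bar rests, are 10 mm above the origin; origin at the centre of its underside
- shutter (a joint): how far the shutter is pulled out, m: 0 shut (as at the start) to 0.08 at its stop. A spring pulls it shut: about 4 N at 0, growing by 130 N/m; it returns when let go
- grip (a point): middle of the top of the shutter's red upright grip: a plate 14 mm thick along the press's x, 36 mm wide along its y, reaching from 8 to 70 mm above the counter (this point: 70 mm). Shut, it is at x = -115 mm, y = 0 of the press, with 43 mm free to the press's front face; it moves along -x of the press as it is pulled
- pointer (a point): tip of the red pointer, a 4 mm bar that moves with the grip, 18 mm above the counter, over the scale rail; same press x as the middle of the grip, y = -45 mm in the press's frame
- clip: green clip, the mark, fixed on the scale rail, 12 mm wide along the rail, 26 mm high, reaching 37 mm out sideways (-y); the pointer passes just over it; origin on the counter below the clip's middle, at y = -45 mm in the press's frame; its axes are parallel to the press's. It sits 35 to 60 mm of pull from the pointer's shut position
- bar_lavender: finished lavender-coloured soap bar on a wooden board at the left, to be left alone; loose, 76 (x) x 46 (y) x 40 (z) mm, about 140 g; origin at the centre of its underside, z up
- bar_mint: finished mint-green soap bar on the same board, to be left alone; loose, 76 (x) x 46 (y) x 40 (z) mm, about 140 g; origin at the centre of its underside, z up
- mug: blue mug, 80 mm across, 92 mm high, with a handle; leave alone; origin at the centre of its underside
- brush: flat kitchen brush with a wooden handle lying on the counter, about 200 mm long; leave alone
- liquid: green washing-up bottle, 64 mm across, 200 mm high; leave alone; origin at the centre of its underside
- jar: amber glass jar, 72 mm across, 100 mm high; leave alone; origin at the centre of its underside
- bowl: white bowl, 110 mm across, 55 mm high; leave alone; origin at the centre of its underside

How it is judged:
By the outcome, as a careful person would: the job done as asked, in the order asked, and still so for the second after the job is handed in, while the arm keeps its last pose, push and grip.
It also fails if it takes over 51 s, if anything falls off the work surface, if the arm or the gripper's body presses on something with over 40 N, if the wrist force passes 120 N, or if a joint passes its speed limit or range.

## Working session

There is one attempt and no reset: what is moved stays moved. The work goes in short steps, Python scripts to look and compute and a tool call to move; the robot and the scene stay as the last step left them, time stands still between calls to the robot, and variables do not carry over. Pictures are saved under pics/ and viewed, at most 13 in all, crops included, and the job is handed in when it is done.

Besides the shell and the picture viewer there is one more tool, called by a JSON object that holds its "op" and its "data". arm_command: Moves the arm, as the interface text tells. Its arguments: {"type":"object","properties":{"steps":{"type":"array"},"squeeze":{"type":"number"}},"required":["steps"]}

```bash
ls; mkdir -p pics
python3 - <<'E'
from rig import *
import cv2
for n in("scene","top"):
    im=capture(n); cv2.imwrite(f"pics/{n}0.png",im[:,:,::-1])
    c=get_calibration(n); print(n,c)
s=sense(); print({k:s[k] for k in("time_s","eef_pos","ee_rot","force","grip_width")})
E
```

```text
pics
scene {'intrinsics': array([[422.44247142,   0.        , 283.21335058],
       [  0.        , 422.44247142, 212.79170676],
       [  0.        ,   0.        ,   1.        ]]), 'rvec': array([ 2.39823021,  0.7042868 , -0.23947067]), 'tvec': array([-517.10520704, -186.24643474, 1265.96694289])}
top {'intrinsics': array([[526.33882678,   0.        , 276.27553875],
       [  0.        , 526.33882678, 213.60007584],
       [  0.        ,   0.        ,   1.        ]]), 'rvec': array([ 2.14771037, -2.18041708,  0.1015916 ]), 'tvec': array([  46.04294609,  590.21784441, 1450.95537397])}
{'time_s': 0.1, 'eef_pos': array([158.9543192 , 500.13171292, 244.77419862]), 'ee_rot': array([-2.19632577e-04,  1.53277062e-01,  9.88183060e-01, -5.77220104e-04]), 'force': array([0.56440172, 0.17187261, 0.06020626]), 'grip_width': 0.999054198700701}
```

View pics/scene0.png

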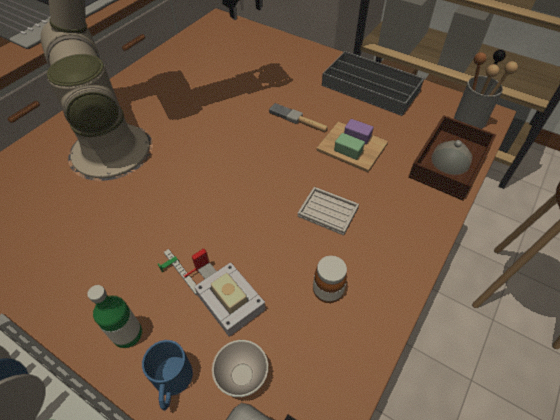

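View pics/top0.png

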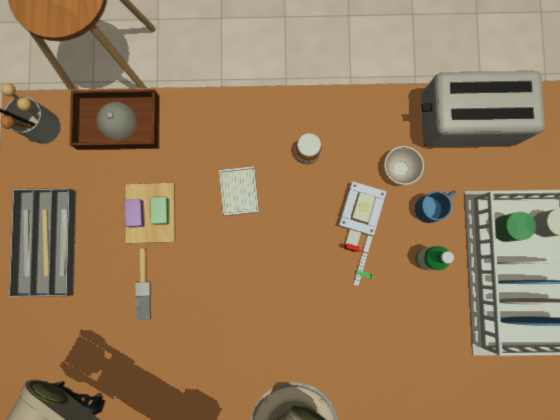

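The top view shows the press near (362,209), its red grip at (352,248), the clip at (364,274) and the dish at (239,191). The scene view shows the press at (230,295), the grip at (201,260), the clip at (168,264) and the dish at (328,210).

```bash
cat > h.py <<'E'
from rig import *
import cv2, numpy as np
def cal(n):
    c=get_calibration(n); R,_=cv2.Rodrigues(np.array(c["rvec"])); return np.array(c["intrinsics"]),R,np.array(c["tvec"])
def ray(n,uv):
    K,R,t=cal(n); d=R.T@np.linalg.solve(K,[uv[0],uv[1],1.]); return -R.T@t,d
def onz(n,uv,z):
    o,d=ray(n,uv); return (o+d*(z-o[2])/d[2])
def proj(n,p):
    K,R,t=cal(n); q=K@(R@np.array(p,float)+t); return q[:2]/q[2]
def tri(uv1,uv2):
    o1,d1=ray("scene",uv1);o2,d2=ray("top",uv2)
    s=np.linalg.lstsq(np.c_[d1,-d2],o2-o1,rcond=None)[0]
    a=o1+d1*s[0];b=o2+d2*s[1]; return (a+b)/2,np.linalg.norm(a-b)
def blobs(mask,box):
    x0,y0,x1,y1=box; m=np.zeros_like(mask); m[y0:y1,x0:x1]=mask[y0:y1,x0:x1]
    cs,_=cv2.findContours(m,cv2.RETR_EXTERNAL,cv2.CHAIN_APPROX_NONE)
    return max(cs,key=cv2.contourArea),m
E
python3 - <<'E'
from h import *
T=capture("top");S=capture("scene")
for n,im,boxes in(("top",T,dict(press=(335,175,392,240),grip=(335,236,366,260),clip=(350,262,380,285),dish=(210,160,265,222))),("scene",S,dict(press=(190,260,270,330),grip=(185,245,215,280),clip=(155,252,182,276),dish=(295,185,362,235)))):
    h=cv2.cvtColor(im,cv2.COLOR_RGB2HSV); H,s,v=h[...,0],h[...,1],h[...,2]
    M=dict(press=((s<70)&(v>90)),dish=((s<70)&(v>80)),grip=(((H<6)|(H>172))&(s>190)&(v>70)),clip=((H>45)&(H<85)&(s>110)))
    for k,b in boxes.items():
        c,m=blobs(M[k].astype(np.uint8)*255,b); mo=cv2.moments(m,True)
        print(n,k,cv2.contourArea(c),[round(mo[q]/mo['m00'],1) for q in('m10','m01')],cv2.minAreaRect(c),cv2.boundingRect(c))
    # soap
a=cv2.resize(T[155:295,325:405],None,fx=4,fy=4,interpolation=cv2.INTER_CUBIC)
b=cv2.resize(S[240:335,150:270],None,fx=4,fy=4,interpolation=cv2.INTER_CUBIC)
o=np.zeros((560,800,3),np.uint8); o[:,:320]=a; o[:380,320:]=b
cv2.imwrite("pics/crop.png",o[:,:,::-1])
E
```

```text
top press 1789.0 [362.0, 210.0] ((360.7011413574219, 213.13368225097656), (37.07353210449219, 57.38584899902344), 16.50436019897461) (339, 181, 48, 59)
top grip 44.5 [351.6, 247.5] ((351.5, 247.5), (13.873414993286133, 4.532897472381592), 15.945395469665527) (345, 245, 14, 6)
top clip 39.0 [364.4, 274.1] ((363.9999694824219, 274.0), (17.076295852661133, 3.7947328090667725), 18.43494987487793) (356, 271, 17, 7)
top dish 1572.0 [238.3, 190.7] ((238.15206909179688, 190.69451904296875), (46.21833038330078, 35.95922088623047), 83.9909896850586) (219, 166, 40, 50)
scene press 2635.5 [226.1, 293.3] ((224.2705841064453, 291.4823303222656), (68.33309173583984, 47.94163131713867), 49.398704528808594) (190, 263, 75, 67)
scene grip 54.0 [197.2, 257.8] ((197.80941772460938, 255.12158203125), (6.6153178215026855, 16.203811645507812), 48.01278305053711) (192, 250, 14, 14)
scene clip 51.5 [167.2, 263.0] ((167.46923828125, 261.9461669921875), (5.82963228225708, 18.729244232177734), 60.2551155090332) (158, 257, 19, 13)
scene dish 1602.5 [328.0, 210.1] ((327.5221252441406, 209.6681365966797), (52.88239669799805, 34.58180618286133), 22.2490234375) (298, 187, 61, 48)
```

View pics/crop.png

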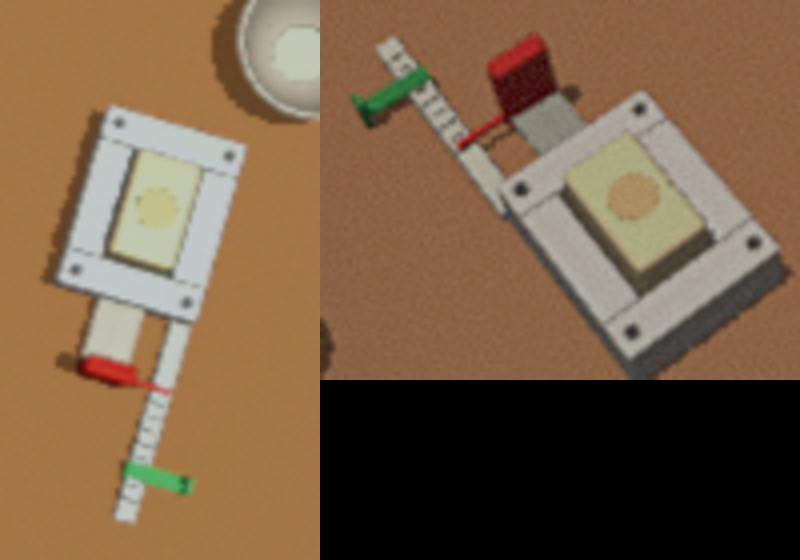

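The crop shows the press top corners and the soap top clearly. The red pointer tip is at crop (170,392) in the top view. The clip's rail end is at crop (128,470) to (145,478).

Run:
```python
from h import *
t=lambda x,y:(325+x/4-.4,155+y/4-.4)
s=lambda x,y:(150+(x-320)/4-.4,240+y/4-.4)
def rep(name,ps,cam,z):
    P=np.array([onz(cam,p,z) for p in ps])[:,:2]
    e=np.roll(P,-1,0)-P
    print(name,cam,P.mean(0).round(1),'edges',np.linalg.norm(e,axis=1).round(0),'ang',np.degrees(np.arctan2(e[:,1],e[:,0])).round(1))
rep('press',[t(111,105),t(246,146),t(195,321),t(56,284)],'top',44)
rep('press',[s(502,190),s(640,92),s(780,247),s(630,360)],'scene',44)
rep('soap',[t(138,150),t(202,166),t(174,270),t(109,253)],'top',66)
rep('soap',[s(565,183),s(625,132),s(708,233),s(638,277)],'scene',66)
print('grip',onz('top',t(108,371),70),onz('scene',s(520,56),70), tri(s(520,56),t(108,371)))
print('ptr',onz('top',t(170,392),18),onz('scene',s(459,147),18))
print('clip on rail',onz('top',t(132,467),26),onz('scene',s(424,74),26)) # outer end near +y side
print('clip out end',onz('top',t(187,486),26),onz('scene',s(360,103),26))
print('dish',onz('top',(238.2,190.7),18),onz('scene',(328,209.8),18),onz('scene',(328,209.8),10))
for n in('top','scene'):
    im=capture(n);h=cv2.cvtColor(im,cv2.COLOR_RGB2HSV)
    b=(210,160,265,222) if n=='top' else (295,185,362,235)
    c,m=blobs(((h[...,1]<70)&(h[...,2]>80)).astype(np.uint8)*255,b)
    q=cv2.approxPolyDP(cv2.convexHull(c),5,True)[:,0]; rep('dish',q,n,18)
# tool y axis now
from scipy.spatial.transform import Rotation as R
q=sense()['ee_rot'];print(R.from_quat(np.roll(q,-1)).as_matrix().round(3),sense()['grip_force'],sense()['time_s'])
```

```text
press top [ 601.4 -203.9] edges [ 98. 128.  99. 132.] ang [-108.1  162.    74.1  -18.5]
press scene [ 602.4 -201.8] edges [ 96. 128. 100. 126.] ang [  74.   -16.7 -107.3  161.5]
soap top [ 601.7 -203.1] edges [45. 75. 46. 74.] ang [-105.2  163.2   74.3  -17.3]
soap scene [ 604.5 -204.2] edges [43. 79. 43. 70.] ang [  79.2  -18.5 -111.8  161.4]
grip [ 491.36910697 -166.57365585   70.        ] [ 494.67814519 -165.68421439   70.        ] (array([ 492.43946768, -165.79981285,   67.77518413]), np.float64(2.905938398413987))
ptr [ 477.89584661 -216.60436643   18.        ] [ 477.00970984 -212.30889762   18.        ]
clip on rail [ 425.94482258 -187.183942     26.        ] [ 431.1569695  -188.59468471   26.        ]
clip out end [ 412.24554662 -225.01046185   26.        ] [ 412.87185769 -224.01982651   26.        ]
dish [659.55016759 144.92465692  18.        ] [662.90320021 141.73464308  18.        ] [660.42345375 147.59995476  10.        ]
dish top [660.4 144.1] edges [131.  97. 131.  98.] ang [-174.3   95.9    6.1  -84.1]
dish scene [663.  142.1] edges [128. 108. 125. 110.] ang [   5.1  -83.7 -174.2   98. ]
[[-0.953  0.303 -0.   ]
 [ 0.303  0.953 -0.   ]
 [ 0.    -0.    -1.   ]] 0.0 0.3
```

{"op": "arm_command", "data": {"steps": [[[1,-0.8,-0.67,0,0,0,0],[1,-0.8,-0.67,0,0,0,0],[1,-0.8,-0.67,0,0,0,0],[1,-0.8,-0.67,0,0,0,0],[1,-0.8,-0.67,0,0,0,0],[1,-0.8,-0.67,0,0,0,0],[1,-0.8,-0.67,0,0,0,0],[1,-0.8,-0.67,0,0,0,0]]], "squeeze": 40}}

```text
time_s: 1.3
eef_pos: [383.5, 146.4, 245.5]
ee_rot: [0.0, 0.153, 0.988, 0.0]
force: [0.0, 0.6, -0.9]
grip_width: 1.003
grip_force: 0.0
```

{"op": "arm_command", "data": {"steps": [[[1,-0.8,-0.67,0,0,0,0],[1,-0.8,-0.67,0,0,0,0],[1,-0.8,-0.67,0,0,0,0],[1,-0.8,-0.67,0,0,0,0],[1,-0.8,-0.67,0,0,0,0],[1,-0.8,-0.67,0,0,0,0],[1,-0.8,-0.67,0,0,0,0],[1,-0.7,-0.67,0,0,0,0]]]}}

```text
time_s: 2.3
eef_pos: [602.5, -204.4, 245.0]
ee_rot: [-0.0, 0.153, 0.988, 0.0]
force: [-0.1, 0.4, 0.7]
grip_width: 1.0
grip_force: 0.0
```

{"op": "arm_command", "data": {"steps": [[[1,0,0,0.8,0,0,0],[1,0,0,0.8,0,0,0],[1,0,0,0.4,0,0,0],[1,0,0,0,0,0,0],[1,0,0,0,0,0,0]]]}}

```text
time_s: 2.92
eef_pos: [602.3, -203.1, 146.5]
ee_rot: [0.001, 0.153, 0.988, -0.0]
force: [0.3, -0.2, -0.2]
grip_width: 1.0
grip_force: 0.0
```

Run:
```python
from h import *
from scipy.spatial.transform import Rotation as R
s=sense();M=R.from_quat(np.roll(s['ee_rot'],-1)).as_matrix();print(s['time_s'],s['eef_pos'],M.round(3),s['force'])
print('to go tool',M.T@(np.array([602.5,-203.5,65])-s['eef_pos']))
T=capture("top");S=capture("scene")
a=cv2.resize(T[155:295,325:405],None,fx=4,fy=4,interpolation=cv2.INTER_CUBIC)
b=cv2.resize(S[220:335,150:270],None,fx=4,fy=4,interpolation=cv2.INTER_CUBIC)
o=np.zeros((560,800,3),np.uint8); o[:,:320]=a; o[:460,320:]=b
cv2.imwrite("pics/c2.png",o[:,:,::-1])
```

```text
2.925 [ 602.29592541 -203.08378175  146.54835531] [[-0.953  0.303  0.002]
 [ 0.303  0.953 -0.001]
 [-0.002 -0.    -1.   ]] [ 0.3488798  -0.21064286 -0.22695059]
to go tool [-0.1742566  -0.30691001 81.54890912]
```

View pics/c2.png

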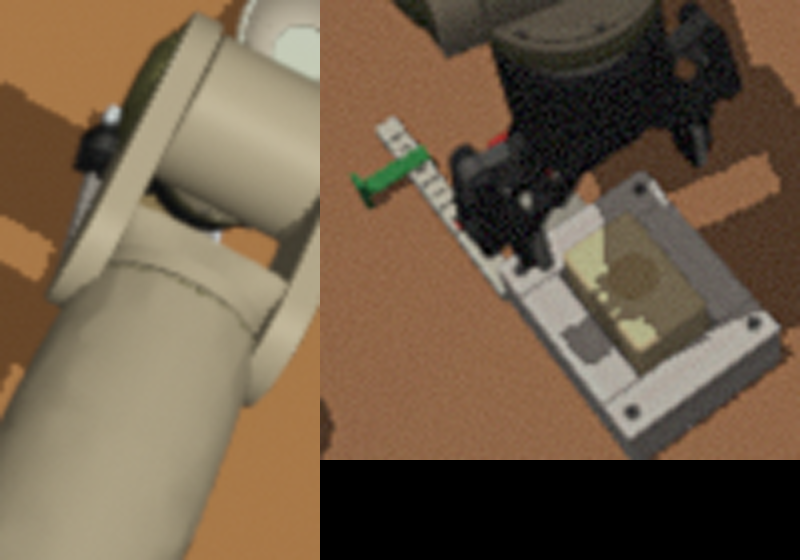

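The scene view shows the gripper above the soap and aligned with it. The near fingertip is at crop (540,268), which is scene pixel (205,287).

Run:
```python
from h import *
for off in(-42,-50):
  for z in (120,126,132,138,144): print(off,z,proj('scene',[602.3+.303*off,-203+.953*off,z]))
  print(proj('scene',[602.3-.303*off,-203-.953*off,132]))
print('px',150+(540-320)/4,220+268/4, 150+(698-320)/4,220+163/4)
```

```text
-42 120 [207.62075993 289.42734493]
-42 126 [207.19906451 288.02609465]
-42 132 [206.77261298 286.60904032]
-42 138 [206.34132443 285.17591307]
-42 144 [205.90511609 283.72643786]
[240.88129137 263.37254257]
-50 120 [204.27416275 291.71972304]
-50 126 [203.83206883 290.32618338]
-50 132 [203.38497016 288.91686808]
-50 138 [202.93278127 287.49150772]
-50 144 [202.47541474 286.04982674]
[243.99673447 261.25015056]
px 205.0 287.0 244.5 260.75
```

{"op": "arm_command", "data": {"steps": [[[1,0,0,0.5,0,0,0],[1,0,0,0.5,0,0,0],[1,0,0,0.25,0,0,0],[1,0,0,0.15,0,0,0],[1,0,0,0,0,0,0]]]}}

```text
time_s: 3.65
eef_pos: [602.0, -203.0, 75.6]
ee_rot: [0.0, 0.153, 0.988, -0.0]
force: [0.2, -0.3, 0.6]
grip_width: 1.005
grip_force: 0.0
```

{"op": "arm_command", "data": {"steps": [[[0.8,0,0,0.1,0,0,0],[0.7,0,0,0.08,0,0,0],[0.65,0,0,0,0,0,0],[0.65,0,0,0,0,0,0]]]}}

```text
time_s: 4.15
eef_pos: [601.9, -202.9, 66.5]
ee_rot: [0.0, 0.153, 0.988, -0.0]
force: [0.4, -0.2, 0.2]
grip_width: 0.648
grip_force: 0.0
```

Run:
```python
from h import *
s=sense();print(s['eef_pos'],s['force'],s['grip_width'])
S=capture("scene")
cv2.imwrite("pics/c3.png",cv2.resize(S[220:335,150:270],None,fx=5,fy=5,interpolation=cv2.INTER_CUBIC)[:,:,::-1])
```

```text
[ 601.92183149 -202.88139998   66.45364036] [ 0.36279862 -0.18871767  0.21991323] 0.6480460583987948
```

View pics/c3.png

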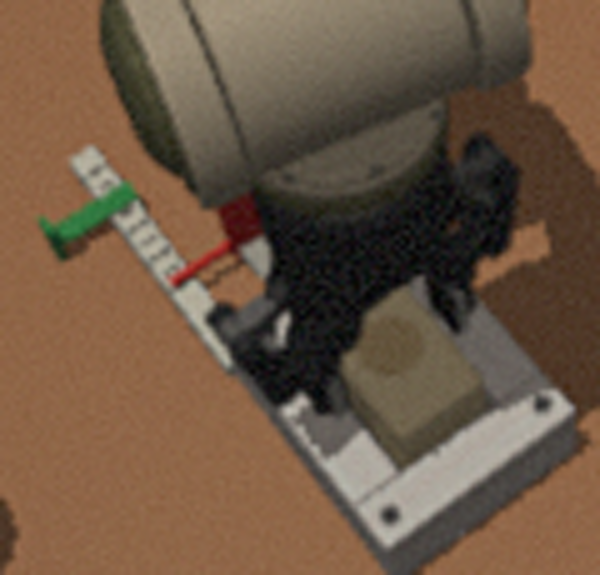

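The fingers straddle the soap near its middle, with the near tip at crop (325,405) just above the press top. I'll close now.

{"op": "arm_command", "data": {"steps": [[[0.55,0,0,0,0,0,0],[0.5,0,0,0,0,0,0],[0.45,0,0,0,0,0,0],[0.4,0,0,0,0,0,0],[0.4,0,0,0,0,0,0]]], "squeeze": 40}}

```text
time_s: 4.82
eef_pos: [602.1, -202.9, 66.8]
ee_rot: [0.0, 0.153, 0.988, -0.0]
force: [0.0, 1.4, 5.3]
grip_width: 0.52
grip_force: 42.6
```

{"op": "arm_command", "data": {"steps": [[[0.35,0,0,-0.1,0,0,0],[0.35,0,0,-0.2,0,0,0],[0.35,0,0,-0.2,0,0,0],[0.35,0,0,0,0,0,0]]]}}

```text
time_s: 5.32
eef_pos: [602.2, -203.1, 92.4]
ee_rot: [0.001, 0.153, 0.988, -0.0]
force: [0.2, -1.3, -1.0]
grip_width: 0.524
grip_force: 41.9
```

{"op": "arm_command", "data": {"steps": [[[0.35,0,0,-0.5,0,0,0],[0.35,0,0,-0.6,0,0,0],[0.35,0,0,-0.5,0,0,0],[0.35,0.05,0.35,0,0,0,0],[0.35,0.1,0.7,0,0,0,0],[0.35,0.12,0.8,0,0,0,0],[0.35,0.12,0.9,0,0,0,0],[0.35,0.12,0.9,0,0,0,0]]]}}

```text
time_s: 6.32
eef_pos: [632.3, -18.5, 169.5]
ee_rot: [-0.001, 0.153, 0.988, 0.0]
force: [1.2, -0.1, -1.2]
grip_width: 0.531
grip_force: 41.9
```

{"op": "arm_command", "data": {"steps": [[[0.35,0.12,0.9,0,0,0,0],[0.35,0.12,0.9,0,0,0,0],[0.35,0.12,0.8,0,0,0,0],[0.35,0.1,0.5,0,0,0,0],[0.35,0.1,0.2,0,0,0,0],[0.35,0,0,0,0,0,0]]]}}

```text
time_s: 7.08
eef_pos: [655.5, 145.1, 170.4]
ee_rot: [-0.001, 0.153, 0.988, -0.0]
force: [0.1, -0.5, -1.1]
grip_width: 0.527
grip_force: 41.9
```

Run:
```python
from h import *
from scipy.spatial.transform import Rotation as R
s=sense();M=R.from_quat(np.roll(s['ee_rot'],-1)).as_matrix();print(s['time_s'],s['eef_pos'],s['force'],s['grip_width'],s['grip_force'])
print('to go tool',M.T@(np.array([661.5,143.5,53])-s['eef_pos']))
S=capture("scene")
cv2.imwrite("pics/c4.png",cv2.resize(S[120:250,250:410],None,fx=4,fy=4,interpolation=cv2.INTER_CUBIC)[:,:,::-1])
```

```text
7.075 [655.48636617 145.08326549 170.36786066] [ 0.08250145 -0.50979388 -1.05415361] 0.5267084965548382 41.90807282924652
to go tool [ -6.37030666   0.37864096 117.35911154]
```

View pics/c4.png

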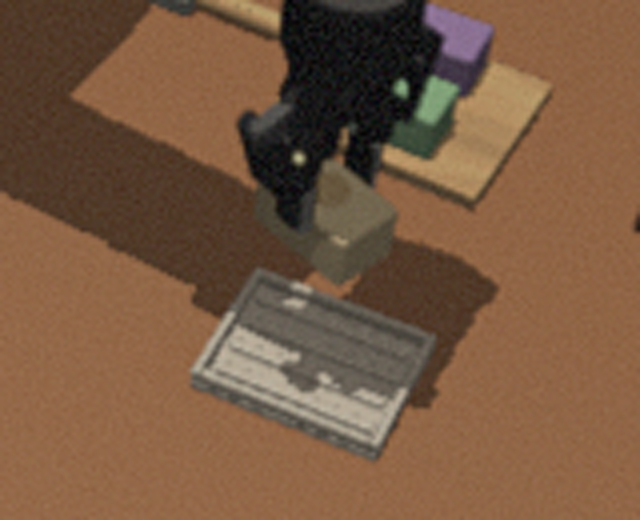

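The bar is held level at crop (330,220), above and behind the dish at crop (313,362) in this view. I'll lower it.

{"op": "arm_command", "data": {"steps": [[[0.35,-0.13,0,0.3,0,0,0],[0.35,0,0,0.6,0,0,0],[0.35,0,0,0.6,0,0,0],[0.35,0,0,0.4,0,0,0],[0.35,0,0,0.2,0,0,0],[0.35,0,0,0.1,0,0,0],[0.35,0,0,0,0,0,0],[0.35,0,0,0,0,0,0]]]}}

```text
time_s: 8.12
eef_pos: [662.7, 142.6, 62.2]
ee_rot: [0.001, 0.153, 0.988, 0.0]
force: [0.4, -0.4, -1.7]
grip_width: 0.524
grip_force: 41.9
```

{"op": "arm_command", "data": {"steps": [[[0.35,0,0,0.05,0,0,0],[0.35,0,0,0.02,0,0,0],[0.35,0,0,0,0,0,0]]]}}

```text
time_s: 8.5
eef_pos: [662.3, 142.5, 57.7]
ee_rot: [-0.0, 0.153, 0.988, -0.0]
force: [0.4, 0.5, -2.0]
grip_width: 0.526
grip_force: 41.9
```

{"op": "arm_command", "data": {"steps": [[[0.35,0,0,0.05,0,0,0],[0.35,0,0,0.03,0,0,0],[0.35,0,0,0.02,0,0,0],[0.35,0,0,0,0,0,0]]]}}

```text
time_s: 9.0
eef_pos: [662.3, 142.6, 52.7]
ee_rot: [-0.0, 0.153, 0.988, -0.0]
force: [-0.1, -0.2, -1.3]
grip_width: 0.525
grip_force: 41.9
```

{"op": "arm_command", "data": {"steps": [[[0.35,0,0,0.02,0,0,0],[0.35,0,0,0.01,0,0,0],[0.35,0,0,0,0,0,0]]]}}

```text
time_s: 9.38
eef_pos: [662.3, 142.5, 51.3]
ee_rot: [-0.0, 0.153, 0.988, -0.0]
force: [0.4, 0.2, -1.6]
grip_width: 0.524
grip_force: 41.9
```

{"op": "arm_command", "data": {"steps": [[[0.35,0,0,0.02,0,0,0],[0.35,0,0,0,0,0,0],[0.35,0,0,0,0,0,0]]]}}

```text
time_s: 9.75
eef_pos: [662.4, 142.5, 50.8]
ee_rot: [0.0, 0.153, 0.988, 0.0]
force: [-3.0, -0.9, 5.8]
grip_width: 0.525
grip_force: 42.6
```

{"op": "arm_command", "data": {"steps": [[[0.35,0,0,0.01,0,0,0],[0.35,0,0,0,0,0,0],[0.35,0,0,0,0,0,0]]]}}

```text
time_s: 10.12
eef_pos: [662.4, 142.6, 50.8]
ee_rot: [0.0, 0.153, 0.988, -0.0]
force: [-4.5, -1.1, 9.1]
grip_width: 0.522
grip_force: 43.0
```

Contact shows in the force reading. I'll release gently, then retreat straight up.

{"op": "arm_command", "data": {"steps": [[[0.55,0,0,0,0,0,0],[0.58,0,0,0,0,0,0],[0.65,0,0,0,0,0,0],[0.7,0,0,0,0,0,0],[0.7,0,0,0,0,0,0]]]}}

```text
time_s: 10.75
eef_pos: [662.3, 142.5, 49.7]
ee_rot: [0.0, 0.153, 0.988, -0.0]
force: [-0.4, 0.7, -0.2]
grip_width: 0.697
grip_force: 0.0
```

{"op": "arm_command", "data": {"steps": [[[0.7,0,0,-0.2,0,0,0],[0.7,0,0,-0.5,0,0,0],[0.7,0,0,-0.7,0,0,0],[0.7,0,0,-0.8,0,0,0],[0.7,0,0,-0.3,0,0,0],[0.7,0.3,-0.6,0,0,0,0],[0.7,0.5,-0.8,0,0,0,0]]]}}

```text
time_s: 11.62
eef_pos: [602.1, 87.6, 173.9]
ee_rot: [-0.0, 0.153, 0.988, -0.0]
force: [1.8, -0.9, 0.8]
grip_width: 0.701
grip_force: 0.0
```

Run:
```python
from h import *
s=sense();print(s['time_s'],s['eef_pos'],s['joints'].round(2) if hasattr(s['joints'],'round') else s['joints'])
S=capture("scene");T=capture("top")
o=np.zeros((520,800,3),np.uint8)
o[:,:480]=cv2.resize(S[140:270,270:390],None,fx=4,fy=4,interpolation=cv2.INTER_CUBIC)
o[:320,480:]=cv2.resize(T[150:230,200:280],None,fx=4,fy=4,interpolation=cv2.INTER_CUBIC)
cv2.imwrite("pics/c5.png",o[:,:,::-1])
```

```text
11.625 [602.13131262  87.55422485 173.87070128] [-0.05  0.55  1.33 -0.    1.26 -1.31]
```

View pics/c5.png

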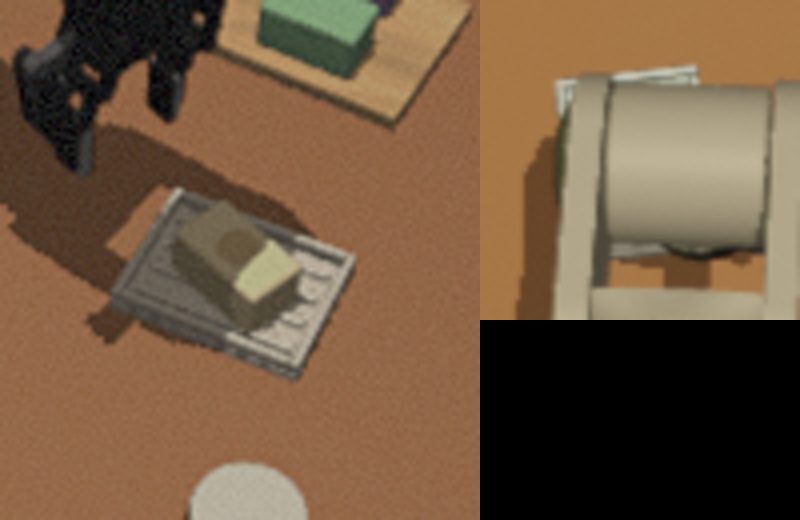

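The bar lies flat inside the dish at crop (240,265), and the gripper is clear. Next is the grip.

{"op": "arm_command", "data": {"steps": [[[0.6,0.07,-0.5,0,0,0,0],[0.5,0.07,-0.7,0,0,0,0],[0.5,0.07,-0.8,0,0,0,0],[0.5,0.07,-0.8,0,0,0,0],[0.5,0.07,-0.8,0,0,0,0],[0.5,0.07,-0.8,0,0,0,0],[0.5,0.07,-0.7,0,0,0,0],[0.5,0.07,-0.42,0,0,0,0]]]}}

```text
time_s: 12.72
eef_pos: [492.5, -167.9, 174.5]
ee_rot: [-0.0, 0.154, 0.988, 0.0]
force: [-1.2, -0.3, -0.1]
grip_width: 0.499
grip_force: 0.0
```

{"op": "arm_command", "data": {"steps": [[[0.5,0,0,0,0,0,0.5],[0.5,0,0,0,0,0,0.95],[0.5,0,0,0,0,0,0.95],[0.5,0,0,0,0,0,0.95],[0.5,0,0,0,0,0,0.95],[0.5,0,0,0,0,0,0.95],[0.5,0,0,0,0,0,0.95],[0.5,0,0,0,0,0,0.95]]]}}

```text
time_s: 13.72
eef_pos: [493.1, -166.5, 174.5]
ee_rot: [-0.0, 0.638, 0.77, 0.0]
force: [0.5, -1.2, -0.3]
grip_width: 0.499
grip_force: 0.0
```

{"op": "arm_command", "data": {"steps": [[[0.5,0,0,0,0,0,0.95],[0.5,0,0,0,0,0,0.95],[0.5,0,0,0,0,0,0.95],[0.5,0,0,0,0,0,0.47],[0.5,0,0,0.4,0,0,0],[0.5,0,0,0.3,0,0,0],[0.5,0,0,0,0,0,0],[0.5,0,0,0,0,0,0]]]}}

```text
time_s: 14.72
eef_pos: [493.0, -166.7, 140.2]
ee_rot: [0.0, 0.807, 0.591, 0.0]
force: [-0.5, -0.1, 0.2]
grip_width: 0.498
grip_force: 0.0
```

Run:
```python
from h import *
from scipy.spatial.transform import Rotation as R
s=sense();M=R.from_quat(np.roll(s['ee_rot'],-1)).as_matrix();print(s['time_s'],s['eef_pos'],M.round(3),s['force'],s['grip_width'])
print('to go tool',M.T@(np.array([492.5,-167.5,55])-s['eef_pos']))
S=capture("scene");T=capture("top")
o=np.zeros((500,800,3),np.uint8)
o[:,:480]=cv2.resize(S[215:315,140:236],None,fx=5,fy=5,interpolation=cv2.INTER_CUBIC)
o[:400,480:]=cv2.resize(T[220:300,325:389],None,fx=5,fy=5,interpolation=cv2.INTER_CUBIC)
cv2.imwrite("pics/c6.png",o[:,:,::-1])
```

```text
14.725 [ 493.02438839 -166.71124276  140.22579234] [[ 0.303  0.953  0.001]
 [ 0.953 -0.303 -0.   ]
 [-0.     0.001 -1.   ]] [-0.49599897 -0.12245728  0.24696299] 0.49825323706640773
to go tool [-0.89778704 -0.31367142 85.22574957]
```

View pics/c6.png

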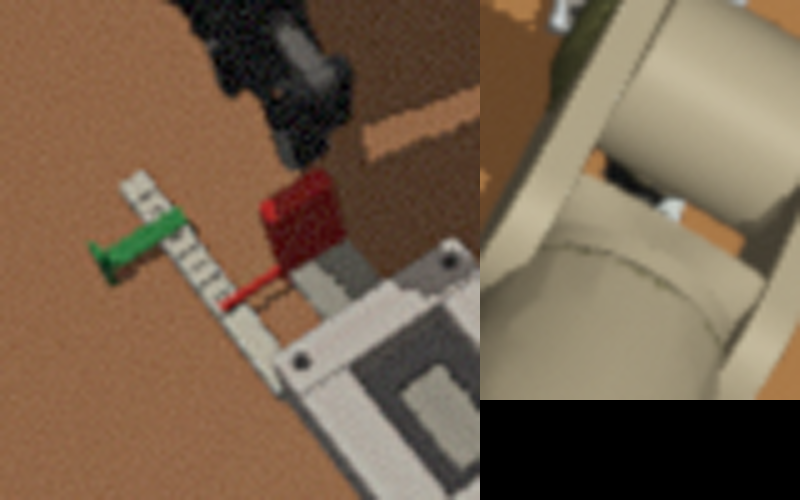

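The gripper is above the red grip, whose top is at crop (300,195). The pointer tip is at crop (228,303) and the clip crosses the rail near (175,220).

{"op": "arm_command", "data": {"steps": [[[0.5,0,0,0.4,0,0,0],[0.5,0,0,0.4,0,0,0],[0.5,0,0,0.3,0,0,0],[0.5,0,0,0.3,0,0,0],[0.5,0,0,0.2,0,0,0],[0.5,0,0,0.1,0,0,0],[0.5,0,0,0,0,0,0]]]}}

```text
time_s: 15.7
eef_pos: [492.8, -166.6, 54.7]
ee_rot: [-0.0, 0.807, 0.59, -0.0]
force: [-0.4, 0.0, 0.7]
grip_width: 0.498
grip_force: 0.0
```

{"op": "arm_command", "data": {"steps": [[[0.35,0,0,0,0,0,0],[0.25,0,0,0,0,0,0],[0.2,0,0,0,0,0,0],[0.1,0,0,0,0,0,0],[0,0,0,0,0,0,0],[0,0,0,0,0,0,0]]], "squeeze": 60}}

```text
time_s: 16.45
eef_pos: [492.1, -166.4, 55.1]
ee_rot: [-0.001, 0.807, 0.59, -0.0]
force: [-5.1, 0.2, 6.0]
grip_width: 0.154
grip_force: 58.9
```

Run:
```python
from h import *
s=sense();print(s['time_s'],s['eef_pos'],s['force'],s['grip_width'],s['grip_force'])
x=np.array([.953,-.303,0])
# clip vs pointer along press x from initial pictures
c=lambda x,y:(325+x/4-.4,155+y/4-.4)
d=lambda x,y:(140+x/5-.4,215+y/5-.4)
for n,f,p,q in(("top",c,[(170,392)],[(132,467),(187,486)]),("scene",d,[(230,303)],[(177,219),(103,256)])):
    P=np.mean([onz(n,f(*i),18) for i in p],0);Q=np.mean([onz(n,f(*i),26) for i in q],0)
    print(n,P,Q,(P-Q)@x)
# mask-based clip extents along x
for n,b in(("top",(350,262,380,285)),("scene",(155,248,182,276))):
    im=capture(n);h=cv2.cvtColor(im,cv2.COLOR_RGB2HSV)
    m=((h[...,0]>45)&(h[...,0]<85)&(h[...,1]>110)).astype(np.uint8)
    ys,xs=np.nonzero(m); k=(xs>=b[0])&(xs<b[2])&(ys>=b[1])&(ys<b[3])
    W=np.array([onz(n,p,24) for p in zip(xs[k],ys[k])]); 
    if len(W): print(n,len(W),W.mean(0),np.percentile((W-[602,-203,0])@x,[2,50,98]), np.percentile(W@[.303,.953,0],[2,98]))
S=capture("scene")
cv2.imwrite("pics/c7.png",cv2.resize(S[215:315,140:236],None,fx=6,fy=6,interpolation=cv2.INTER_CUBIC)[:,:,::-1])
```

```text
16.45 [ 492.12537305 -166.4113206    55.11519694] [-5.05330201  0.2098124   6.00968725] 0.1537333732044773 58.87134790420532
top [ 477.89584661 -216.60436643   18.        ] [ 419.0951846  -206.09720193   26.        ] 59.22070174029554
scene [ 477.45526984 -208.40621347   18.        ] [ 422.70817503 -207.08161727   26.        ] 52.57533400210646
scene 71 [ 422.35465618 -208.56468171   24.        ] [-176.11155028 -169.37709299 -164.14331873] [-90.38707298 -48.69637605]
```

View pics/c7.png

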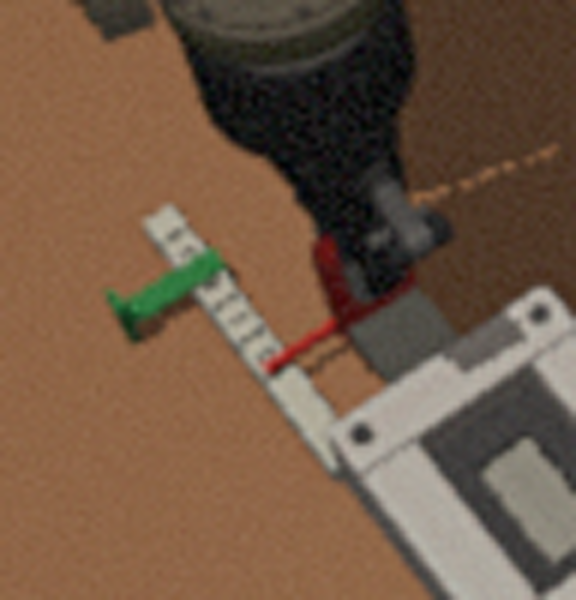

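The fingers hold the red plate. The pointer tip is at crop (270,369) and the clip's rail part is at (210,270). I'll pull most of the way, then measure.

{"op": "arm_command", "data": {"steps": [[[0,0,-0.1,0,0,0,0],[0,0,-0.2,0,0,0,0],[0,0,-0.2,0,0,0,0],[0,0,-0.2,0,0,0,0],[0,0,-0.1,0,0,0,0],[0,0,-0.1,0,0,0,0],[0,0,0,0,0,0,0],[0,0,0,0,0,0,0]]], "squeeze": 80}}

```text
time_s: 17.6
eef_pos: [451.1, -153.2, 55.2]
ee_rot: [0.002, 0.807, 0.59, 0.001]
force: [10.2, 0.3, -2.4]
grip_width: 0.146
grip_force: 79.6
```

```bash
cat > m.py <<'E'
from h import *
import sys
s=sense();print(s['time_s'],s['eef_pos'],s['force'],s['grip_width'],s['grip_force'])
x=np.array([.953,-.303,0])
S=np.median([capture("scene") for _ in range(5)],0).astype(np.uint8)
h=cv2.cvtColor(S,cv2.COLOR_RGB2HSV);b=(155,245,215,300)
for k,m,z in(("clip",(h[...,0]>45)&(h[...,0]<85)&(h[...,1]>110),18),("red",((h[...,0]<5)|(h[...,0]>174))&(h[...,1]>190)&(h[...,2]>90),18)):
    ys,xs=np.nonzero(m); q=(xs>=b[0])&(xs<b[2])&(ys>=b[1])&(ys<b[3])
    W=np.array([onz("scene",p,z) for p in zip(xs[q],ys[q])])-[602,-203,z]
    X=W@x;Y=W@[.303,.953,0]
    for lo in range(-90,-20,6):
        r=(Y>=lo)&(Y<lo+6)
        if r.any(): print(k,'y',lo,'n',r.sum(),'x',X[r].min().round(1),X[r].mean().round(1),X[r].max().round(1))
cv2.imwrite(sys.argv[1],cv2.resize(S[225:305,145:225],None,fx=7,fy=7,interpolation=cv2.INTER_CUBIC)[:,:,::-1])
E
python3 m.py pics/c8.png
```

```text
17.6 [ 451.06170288 -153.19738597   55.18590325] [10.22993772  0.34309755 -2.43815173] 0.1462498884374176 79.56729769706726
clip y -84 n 2 x -178.6 -173.5 -168.3
clip y -78 n 12 x -184.9 -175.0 -169.2
clip y -72 n 11 x -178.9 -173.7 -168.6
clip y -66 n 11 x -178.3 -172.8 -167.4
clip y -60 n 11 x -178.6 -173.0 -168.2
clip y -54 n 7 x -177.9 -174.0 -170.0
clip y -48 n 8 x -175.8 -172.6 -169.4
clip y -42 n 9 x -177.6 -173.5 -168.8
clip y -36 n 1 x -172.1 -172.1 -172.1
red y -48 n 2 x -161.5 -160.8 -160.0
red y -36 n 2 x -161.1 -160.7 -160.3
red y -30 n 2 x -160.5 -160.1 -159.6
red y -24 n 1 x -159.8 -159.8 -159.8
```

View pics/c8.png

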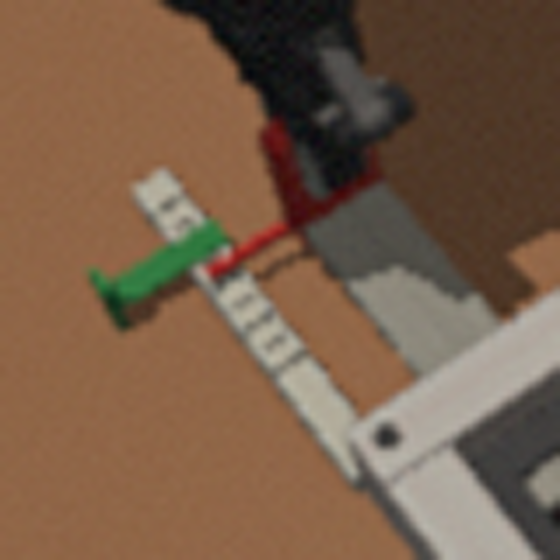

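The pointer tip, at crop (215,270), is about 12 mm short of the clip's middle, which crosses the rail at (205,240).

{"op": "arm_command", "data": {"steps": [[[0,0,-0.1,0,0,0,0],[0,0,-0.1,0,0,0,0],[0,0,-0.05,0,0,0,0],[0,0,0,0,0,0,0],[0,0,0,0,0,0,0]]]}}

```text
time_s: 18.48
eef_pos: [439.4, -149.5, 55.2]
ee_rot: [0.002, 0.807, 0.59, 0.001]
force: [11.1, 1.5, -4.4]
grip_width: 0.152
grip_force: 79.4
```

```bash
python3 m.py pics/c9.png
python3 - <<'E'
from h import *
# apparent x-shift when true height differs from the assumed 18
x=np.array([.953,-.303,0])
for z in(12,14,16,26): print(z,(onz("scene",proj("scene",[430,-200,z]),18)-[430,-200,18])@x)
E
```

```text
18.475 [ 439.41138631 -149.47122198   55.21741932] [11.05552092  1.46763549 -4.36411541] 0.15182232843522153 79.44255709648132
clip y -84 n 2 x -178.6 -173.5 -168.3
clip y -78 n 12 x -184.9 -175.9 -170.1
clip y -72 n 12 x -178.9 -173.1 -167.1
clip y -66 n 12 x -179.2 -173.3 -167.4
clip y -60 n 11 x -178.6 -173.0 -168.2
clip y -54 n 7 x -177.9 -174.0 -170.0
clip y -48 n 1 x -174.9 -174.9 -174.9
red y -48 n 2 x -174.3 -173.0 -171.8
red y -42 n 3 x -173.6 -172.5 -171.2
red y -36 n 3 x -174.6 -173.2 -172.1
red y -30 n 3 x -173.9 -173.2 -172.4
red y -24 n 2 x -172.7 -172.2 -171.8
12 3.894944877478321
14 2.60257101741526
16 1.3042696826856366
26 -5.277592950898219
```

View pics/c9.png

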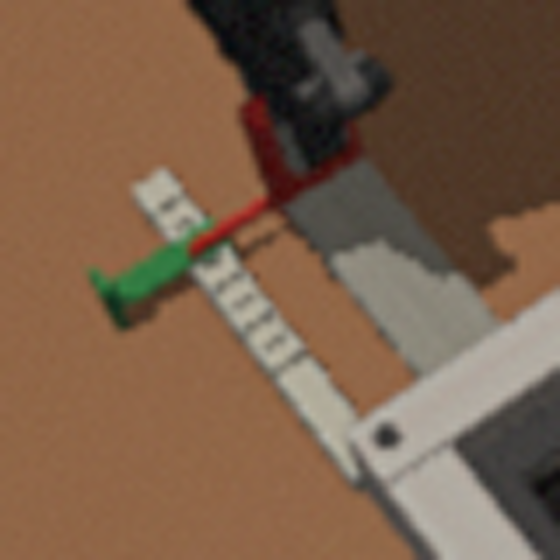

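The red tip is now over the clip at crop (195,247), but the clip's height above the rail biases the scene view. I'll cross-check with the first top picture.

Run:
```python
from h import *
x=np.array([.953,-.303,0]);y=np.array([.303,.953,0])
im=cv2.imread("pics/top0.png")[:,:,::-1].copy()
f=im.astype(float)
h=cv2.cvtColor(im,cv2.COLOR_RGB2HSV)
for k,z,b in(("clip",15,(350,262,380,285)),("red",18,(355,240,372,262))):
    g=f[...,1]-np.maximum(f[...,0],f[...,2]) if k=="clip" else f[...,0]-f[...,1]*1.0-f[...,2]*.0
    ys,xs=np.mgrid[b[1]:b[3],b[0]:b[2]]; w=g[b[1]:b[3],b[0]:b[2]]
    base=np.median(w) ; w=w-base; w=np.where(w>15,w,0)
    W=np.array([onz("top",p,z) for p in zip(xs.ravel(),ys.ravel())])-[602,-203,z]; w=w.ravel()
    X=W@x;Y=W@y
    for lo in range(-90,-28,6):
        r=(Y>=lo)&(Y<lo+6)&(w>0)
        if r.sum()>1: print(k,lo,r.sum(),round((X[r]*w[r]).sum()/w[r].sum(),1),w[r].max())
for z in(12,26): print(z,(onz("top",proj("top",[430,-200,z]),18)-[430,-200,18])@x)
```

```text
clip -90 2 -173.4 39.0
clip -84 12 -174.0 107.0
clip -78 13 -174.4 122.0
clip -72 11 -173.5 124.0
clip -66 13 -174.3 124.0
clip -60 12 -174.2 123.0
clip -54 42 -173.6 124.0
clip -48 53 -175.2 122.0
clip -42 52 -176.0 122.0
clip -36 14 -177.5 96.0
red -48 2 -113.9 30.5
red -42 4 -115.1 34.5
red -36 5 -114.5 72.5
red -30 8 -113.2 84.5
12 -0.24159547328054054
26 0.32517790860718726
```

Both views agree once clip height is accounted for: about 3 mm more pull is needed.

{"op": "arm_command", "data": {"steps": [[[0,0,-0.04,0,0,0,0],[0,0,-0.02,0,0,0,0],[0,0,0,0,0,0,0],[0,0,0,0,0,0,0],[0,0,0,0,0,0,0],[0,0,0,0,0,0,0]]]}}

```text
time_s: 19.48
eef_pos: [436.6, -148.6, 55.2]
ee_rot: [0.002, 0.807, 0.59, 0.001]
force: [12.5, 2.3, -4.4]
grip_width: 0.149
grip_force: 79.4
```

```bash
python3 m.py pics/c10.png | grep -v "clip y -[78]"
```

```text
19.475 [ 436.63329289 -148.56088325   55.21603707] [12.46394901  2.27276654 -4.40186374] 0.1489998783827437 79.42883133888245
clip y -66 n 11 x -179.2 -173.9 -168.0
clip y -60 n 11 x -178.6 -173.0 -168.2
clip y -54 n 7 x -177.9 -174.0 -170.0
clip y -48 n 4 x -171.8 -170.6 -169.4
clip y -42 n 3 x -171.2 -169.9 -168.8
red y -48 n 2 x -175.8 -175.0 -174.3
red y -42 n 1 x -175.2 -175.2 -175.2
red y -36 n 2 x -177.0 -176.2 -175.5
red y -30 n 2 x -176.4 -175.6 -174.8
red y -24 n 3 x -176.7 -175.5 -174.2
```

View pics/c10.png

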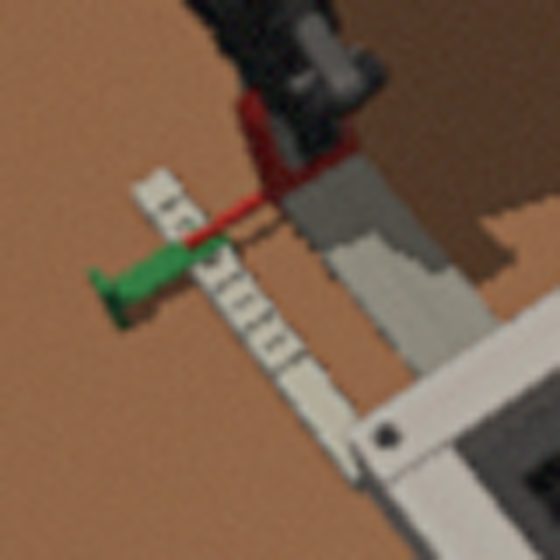

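The red tip now sits over the clip, apparently 2 mm beyond its middle. That is the offset expected from the pointer standing about 3 mm above the clip, so I'm handing in.

```bash
python3 -c "
from rig import *
print(finish_job())"
```

```text
the job is handed in; nothing more can be done
None
```

The cream bar lies flat in the dish. The job is handed in with the shutter held out by its red grip and the pointer over the green clip, centred to within about 2 mm by my camera measurements; no result was shown.

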